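Click the kiln controller to its green mark through its safety dial, then start it

TASK

Set the kiln: press the orange safety dial down until it bites, firmly but never leaning on it with more than about 18 N, and turn it clockwise to click the metal ring round, one mark per click, until its red pointer stands at the green mark and not one click further. Let the dial come up again, and only then push the red start button all the way down and let go. Work the ring only through the dial, and leave the snail, the jar and the cup where they are.

Things in the scene. Friction and masses are not known exactly. Their poses are not given: they have to be found in the camera images.
- controller: Grey kiln controller box, 170 (x) x 250 (y) x 65 mm high, fixed. Origin: centre of its underside; z up. On its top: the dial at (0, +50) mm, the start button at (0, -80) mm. Twelve marks, 30 degrees apart, lie some 60 mm round the dial's axis: a green disc on the box's +x side of the dial, white dashes elsewhere.
- dial: Safety dial: an orange bar on a black flange, turning about z. Origin: on the axis, on the flange's top face, 82 mm above the table when up. Flange radius 34 mm, 5 mm thick. Bar on it: 52 mm along the dial's x, 14 mm thick along its y, 30 mm high: pinch it across, fingertips near or on the flange. Not pressed, it freewheels without moving the ring, so it can be turned back for another stroke.
- dial_press (a joint): How far the dial is pressed down, m: 0 up, at most 0.013. A spring lifts it (2 N at the top, rising 0.4 N per mm). After 1 to 6 mm (differs each time, not visible: feel for it) it meets the sprung clutch plate; from there 6 N per mm more. The clutch needs 5 to 8 N on the plate to drag the ring, less slips; over 16 N (about 19 N at the hand) damages it.
- ring (a joint): Angle of the metal ring round the dial, rad, growing clockwise seen from above. Clicks every 0.5236 rad. 0: pointer along the box's -x; 1.571: along +y; 3.142: along +x, at the green mark. Starts at 0, 0.524, 1.047 or 1.571. Leaving a click takes about 0.08 N m; past half way it is pulled into the next one.
- index_ring: The bare metal ring, with its clutch plate, round the dial: outer radius 50 mm, inner 39 mm, its top 6.5 mm above the box's top. Origin: on the dial's axis in the box's top face. Not to be pushed directly.
- pointer (a point): The red pointer on the ring, 44.5 mm from the dial's axis, 9 x 11 mm.
- start (a joint): Travel of the start button, m: 0 up, 0.006 fully down; a spring returns it, about 5 N when fully down.
- start_top (a point): Centre of the top of the red start button, 30 mm across in a black collar 46 mm across; its top 22 mm above the box's top.
- snail: Fired clay snail figure, 104 mm across, 115 mm high with its eye stalks, loose. Origin: centre of its underside.
- glaze_jar: Glaze jar with blue cap, 64 mm across, 85 mm high, loose. Origin: centre of its underside.
- cup: Blue ceramic cup, 76 mm across, 85 mm high, loose. Origin: centre of its underside.

How it is judged:
By the outcome, as a careful person would: the job done as asked, in the order asked, and still so for the second after the job is handed in, with the robot touching nothing.
It also fails if it takes over 70 s, if anything falls off the work surface, if the arm or the gripper's body presses on something with over 40 N, if the wrist force passes 120 N, or if a joint passes its speed limit or range.

ROBOT

A 6-joint arm with a two-finger parallel gripper is mounted at the origin on the work surface. World frame = base frame: x ahead of the robot, y to its left, z up, the work surface at z = 0. Lengths are in m, angles in rad, forces in N, time in s.
With the tool pointing down it reaches from about 0.35 to 0.775 m from the base axis. Payload 7.3 kg.
Tool frame: the origin (TCP) lies at the very end of the fingers, on their centre line; the grasp point (between the pads) lies 19 mm behind it (robot.hold_point_z is the distance from the TCP to the grasp point, in m); z points along the fingers, y is the direction in which the jaws open and shut (so a half turn about z gives the same grasp; the last joint's range is limited). The gripper opens to 92 mm and grips with 3 to 60 N. Pads are 19 mm wide; open, the fingers measure 130 mm over their backs; the gripper's body (75 mm by 190 mm) begins 47 mm behind the grasp point.
Start: joints at [1.063, 0.342, 1.524, -0, 1.275, -0.146], TCP at [0.186, 0.491, 0.227] pointing down, gripper open.
Joint ranges: [-2.53, 2.53], [-0.77, 2.02], [0.04, 2.7], [-1, 4.14], [0.28, 2.66], [-3.11, 3.11]. Speed limits (rad/s): [2.57, 2.57, 3.14, 3.14, 3.14, 3.14].

INTERFACE

Orientations are given as [roll, pitch, yaw] about the fixed x, y, z axes, in that order (R = Rz(yaw) Ry(pitch) Rx(roll)).
In Python, from cell import monitor, viewer, robot gives the robot as it stands.
- The arm moves only by the tool move_arm, never from a script. Its argument "deltas" is a list of rows, each an object of numbers: "x", "y", "z": the shift along the tool's x, y, z in m; "wx", "wy", "wz": the turn, a rotation vector about the tool's x, y, z in degrees; "hand": the opening, from 0 (shut) to 1 (fully open). In form: [{"x": .., "y": .., "z": .., "wx": .., "wy": .., "wz": .., "hand": ..}, ...]. A call has 1 to 8 rows; each row is the pose to reach, as a shift and turn from the pose commanded when the call began, along the tool's axes at that moment; what a row does not reach only later rows make up. A row lasts 1/8 s, in which the tool goes at most 62.5 mm and 10.7 degrees, less where a joint would pass 70% of its speed; a pose out of reach is approached as far as the arm can. A call with a gripper value outside its range is refused whole. The fingers move at their own pace and stop on an object; "grip_force" is the grip in N (left out, the last holds). Time passes only in rows, so rows that repeat a pose let the fingers close. It gives the time, the measured TCP pose, the force and the opening at its end, in the units of the state.
- monitor.observe(): the state, without advancing time (a new reading comes with each control period).
- viewer.read_camera(name): name is "scene" or "top" or "wrist"; returns the picture (384x512x3 uint8, red, green, blue); there is no depth.
- viewer.camera_params(name): a dict with "camera_matrix" (3x3 intrinsics, pixels), "k1" (the pictures are not rectified: a ray, as slopes to the right and down, at radius r is drawn at 1 + k1 r^2 times it, then the intrinsics apply), "R" (3x3) and "t" (3): a world point X has camera coordinates R X + t. Camera axes: x right, y down, z forward; pixel columns grow to the right and rows downward; lengths in m; the calibration is good to about 2 mm. A picture is of the moment at which its call begins: read the wrist's pose just before it. camera_params takes no time and is no camera call; for the wrist camera it gives the pose at the moment of the call.
- robot.hand_in(): hands the job in, once; it reports no verdict.
The state is a dict: "time": time; "qpos": joint angles; "qvel": joint speeds; "joint_efforts": joint torques, N m; "tool_pos": TCP position; "tool_rot": TCP orientation; "contact_force": force on the tool from outside, world axes, zero at the start; "torque": the same for the moment, N m; "opening": finger opening in m.
Only numpy, scipy, OpenCV 4.12 (cv2) and the standard library are available. Lean on these libraries where they do the work, as an engineer would, in place of code of your own. Each camera call takes 0.05 s, during which the arm holds its last target. There are 200 camera calls.

## Working session

There is one attempt and no reset: what is moved stays moved. The work goes in short steps, Python scripts to look and compute and a tool call to move; the robot and the scene stay as the last step left them, time stands still between calls to the robot, and variables do not carry over. Pictures are saved under pics/ and viewed, about 8 in all and at most 12, crops included, and the job is handed in when it is done.

Besides the shell and the picture viewer there is one more tool, called after "Emit:" as a command line: name --argument value ..., lists and objects as JSON in quotes. move_arm: Moves the arm, as the interface text tells. Its arguments: {"type":"object","properties":{"deltas":{"type":"array","items":{"type":"object","properties":{"x":{"type":"number"},"y":{"type":"number"},"z":{"type":"number"},"wx":{"type":"number"},"wy":{"type":"number"},"wz":{"type":"number"},"hand":{"type":"number"}}}},"grip_force":{"type":"number"}},"required":["deltas"]}

```bash
mkdir -p pics
python3 - <<'E'
from cell import monitor, viewer, robot
import cv2,numpy as np
a=viewer.read_camera("top"); b=viewer.read_camera("scene")
cv2.imwrite("pics/a.png",cv2.cvtColor(a,cv2.COLOR_RGB2BGR))
cv2.imwrite("pics/b.png",cv2.cvtColor(b,cv2.COLOR_RGB2BGR))
s=monitor.observe();print(s)
print(viewer.camera_params("top"),robot.hold_point_z)
E
```

```text
{'time': 0.1, 'qpos': array([ 1.06297599e+00,  3.42677095e-01,  1.52492534e+00,  8.79693528e-08,
        1.27540357e+00, -1.45962281e-01]), 'qvel': array([ 0.00044936, -0.00153415, -0.00304331, -0.00050221, -0.00113128,
       -0.00027887]), 'joint_efforts': array([ 2.40978974e-03, -4.32004380e+01, -2.44697589e+01,  7.18714390e-02,
        5.26046182e-02, -9.22631989e-05]), 'tool_pos': array([0.1856372 , 0.49069273, 0.22610064]), 'tool_rot': array([-3.14019434e+00, -2.05647372e-04,  2.77973443e+00]), 'contact_force': array([ 0.67465397, -0.31922886, -0.00921868]), 'torque': array([0.02019908, 0.0009469 , 0.01823745]), 'opening': 0.0914811049211804}
{'camera_matrix': array([[489.30786473,   0.        , 248.82647027],
       [  0.        , 489.30786473, 189.55094733],
       [  0.        ,   0.        ,   1.        ]]), 'k1': -0.10257799724221045, 'R': array([[-0.01968708, -0.9997338 , -0.01203139],
       [-0.99683538,  0.02055415, -0.07679036],
       [ 0.07701721,  0.01048154, -0.99697467]]), 't': array([0.06239188, 0.63368008, 1.16549983])} 0.0188
```

View pics/a.png

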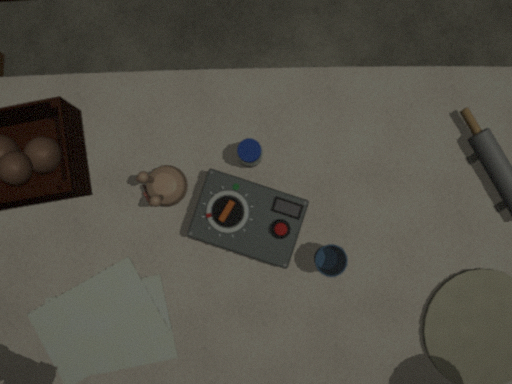

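View pics/b.png

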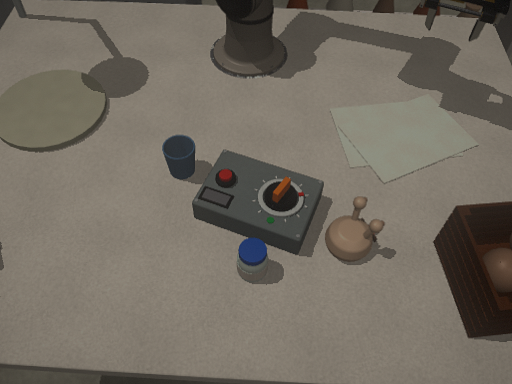

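The top view shows the controller with the dial near (228,211), the red pointer (209,216), the green mark (237,186) and the start button (281,229). The cup (331,260), jar (249,152) and snail (168,187) stand close by. The scene view agrees.

```bash
cat > h.py <<'E'
import cv2,numpy as np
from cell import monitor, viewer, robot
def ray(p,px):
    K=p["camera_matrix"];d=np.array([[[*px]]],float)
    u=cv2.undistortPoints(d,K,np.array([p["k1"],0,0,0,0]))[0,0]
    return -p["R"].T@p["t"], p["R"].T@np.array([u[0],u[1],1])
def onz(p,px,z):
    c,d=ray(p,px); return c+d*(z-c[2])/d[2]
def blobs(im,lo,hi,mn=6):
    h=cv2.cvtColor(im,cv2.COLOR_RGB2HSV)
    m=cv2.inRange(h,np.array(lo),np.array(hi))
    n,l,s,c=cv2.connectedComponentsWithStats(m)
    return [(c[i].round(1),s[i,4],np.argwhere(l==i)[:,::-1]) for i in range(1,n) if s[i,4]>=mn]
RED=((0,150,60),(5,255,255));RED2=((174,150,60),(180,255,255));OR=((6,150,60),(18,255,255));GR=((50,110,30),(85,255,255));BL=((100,100,30),(125,255,255))
E
python3 - <<'E'
from h import *
im=cv2.cvtColor(cv2.imread("pics/a.png"),cv2.COLOR_BGR2RGB);p=viewer.camera_params("top")
for n,c,z in (("red",RED,.0715),("red2",RED2,.0715),("redbtn",RED,.087),("or",OR,.112),("gr",GR,.065),("bl",BL,.085)):
    for ce,a,pts in blobs(im,*c): 
        if 130<ce[0]<360 and 100<ce[1]<300:
            e=np.linalg.eigh(np.cov(pts.T))[1][:,1]
            q=onz(p,ce,z);q2=onz(p,ce+5*e,z)
            print(n,ce,a,q.round(4),np.degrees(np.arctan2(*(q2-q)[1::-1])).round(1))
for px in((204,170),(308,200),(290,266),(188,236)): print(onz(p,px,.065).round(3))
w=viewer.camera_params("wrist");print(w, (-w["R"].T@w["t"]))
E
```

```text
red [208.5 215. ] 10 [0.5736 0.1443 0.0715] 115.5
red [280.5 228.7] 112 [ 0.5385 -0.0227  0.0715] 100.7
redbtn [208.5 215. ] 10 [0.5732 0.1429 0.087 ] 115.5
redbtn [280.5 228.7] 112 [ 0.5385 -0.0218  0.087 ] 100.7
or [226.3 210.5] 153 [0.5819 0.1003 0.112 ] 148.8
gr [235.3 186.4] 23 [0.6398 0.0809 0.065 ] 128.0
bl [248.8 150.1] 421 [0.7221 0.0472 0.085 ] 61.4
bl [321.4 257.7] 7 [ 0.4702 -0.1141  0.085 ] -144.6
bl [317.9 261.2] 10 [ 0.4624 -0.1059  0.085 ] 70.8
[0.68  0.154 0.065]
[ 0.604 -0.089  0.065]
[ 0.451 -0.043  0.065]
[0.526 0.194 0.065]
{'camera_matrix': array([[272.91711163,   0.        , 256.23428716],
       [  0.        , 272.91711163, 194.03157772],
       [  0.        ,   0.        ,   1.        ]]), 'k1': -0.026086369580441974, 'R': array([[ 0.35484208,  0.93492391, -0.00209406],
       [ 0.89365087, -0.3385174 ,  0.29460839],
       [ 0.27472755, -0.10641081, -0.95561578]]), 't': array([-0.52457213, -0.03760766,  0.39208256])} [0.1120325  0.519426   0.38466133]
```

Emit:
move_arm --deltas '[{"x": -0.06, "y": -0.027, "wz": 1}, {"x": -0.12, "y": -0.053, "wz": 3}, {"x": -0.17, "y": -0.075, "wz": 4}, {"x": -0.225, "y": -0.1, "wz": 6}, {"x": -0.28, "y": -0.125, "wz": 8}, {"x": -0.335, "y": -0.15, "wz": 10}, {"x": -0.39, "y": -0.174, "wz": 10}, {"x": -0.445, "y": -0.198, "wz": 10}]' --grip_force 40

```text
schema error: expected keys x, y, z, wx, wy, wz, hand
```

Emit:
move_arm --deltas '[{"x": -0.03, "y": -0.03}, {"x": -0.05, "y": -0.05, "z": 0.02}, {"x": -0.05, "y": -0.05, "z": 0.03}, {"x": -0.05, "y": -0.05, "z": 0.03, "hand": 0.5}]'

```text
schema error: expected keys x, y, z, wx, wy, wz, hand
```

Emit:
move_arm --deltas '[{"x": -0.06, "y": -0.027, "z": 0, "wx": 0, "wy": 0, "wz": 1, "hand": 1}, {"x": -0.12, "y": -0.053, "z": 0, "wx": 0, "wy": 0, "wz": 3, "hand": 1}, {"x": -0.17, "y": -0.075, "z": 0, "wx": 0, "wy": 0, "wz": 4, "hand": 1}, {"x": -0.225, "y": -0.1, "z": 0, "wx": 0, "wy": 0, "wz": 6, "hand": 1}, {"x": -0.28, "y": -0.125, "z": 0, "wx": 0, "wy": 0, "wz": 8, "hand": 1}, {"x": -0.335, "y": -0.15, "z": 0, "wx": 0, "wy": 0, "wz": 10, "hand": 1}, {"x": -0.39, "y": -0.174, "z": 0, "wx": 0, "wy": 0, "wz": 10, "hand": 0.6}, {"x": -0.445, "y": -0.198, "z": 0, "wx": 0, "wy": 0, "wz": 10, "hand": 0.6}]' --grip_force 40

```text
time: 1.1
tool_pos: [0.533, 0.1467, 0.2265]
tool_rot: [-3.142, -0.001, 2.605]
contact_force: [1.3, 1.5, 0.3]
opening: 0.0762
```

Emit:
move_arm --deltas '[{"x": -0.04, "y": -0.01, "z": 0, "wx": 0, "wy": 0, "wz": 0, "hand": 0.5}, {"x": -0.06, "y": -0.014, "z": 0, "wx": 0, "wy": 0, "wz": 0, "hand": 0.5}, {"x": -0.06, "y": -0.014, "z": 0, "wx": 0, "wy": 0, "wz": 0, "hand": 0.5}, {"x": -0.06, "y": -0.014, "z": 0, "wx": 0, "wy": 0, "wz": 0, "hand": 0.5}]'

```text
time: 1.6
tool_pos: [0.5753, 0.107, 0.2267]
tool_rot: [3.142, -0.001, 2.607]
contact_force: [-0.3, -0.3, -0.7]
opening: 0.0463
```

Run:
```python
from h import *
p=viewer.camera_params("wrist");im=viewer.read_camera("wrist");s=monitor.observe();print(s["tool_pos"],s["tool_rot"],s["contact_force"],s["qpos"])
cv2.imwrite("pics/w1.png",cv2.cvtColor(im,cv2.COLOR_RGB2BGR))
for n,c,z in (("red",RED,.0715),("red2",RED2,.0715),("or",OR,.112),("or",OR,.097),("gr",GR,.065)):
    for ce,a,pts in blobs(im,*c,20):
        e=np.linalg.eigh(np.cov(pts.T))[1][:,1]
        q=onz(p,ce,z);q2=onz(p,ce+5*e,z)
        print(n,ce,a,q.round(4),np.degrees(np.arctan2(*(q2-q)[1::-1])).round(1))
```

```text
[0.575333   0.10710878 0.22687899] [ 3.14140865e+00 -5.81717366e-04  2.60698171e+00] [0.2210065  0.20827429 0.01927102] [ 5.28771658e-02  4.53429451e-01  1.35063585e+00  4.88781079e-04
  1.33790958e+00 -9.83421060e-01]
red [399.  124.2] 20 [0.6019 0.2783 0.0715] -132.9
red [283.6 163.9] 71 [0.5753 0.1445 0.0715] -82.5
red [147.3 210.9] 527 [ 0.5408 -0.0281  0.0715] -117.4
or [506.9  87.5] 48 [0.6107 0.3659 0.112 ] 7.7
or [254.5 194.5] 695 [0.5794 0.103  0.112 ] -32.0
or [179.5 266.6] 131 [ 0.6098 -0.0153  0.112 ] -45.6
or [332.  261.1] 44 [0.6925 0.1381 0.112 ] -146.5
or [178.1 295.9] 29 [ 0.6416 -0.0401  0.112 ] -41.0
or [323.5 318.1] 95 [0.7591 0.0944 0.112 ] -111.7
or [349.3 315.3] 34 [0.7717 0.1235 0.112 ] -16.9
or [363.6 315.8] 68 [0.7816 0.1383 0.112 ] -154.0
or [388.7 315.3] 233 [0.7971 0.1652 0.112 ] -125.1
or [417.  314.7] 56 [0.8149 0.1957 0.112 ] -127.1
or [172.6 317.9] 44 [ 0.6644 -0.065   0.112 ] -115.2
or [234.6 319.2] 268 [ 7.046e-01 -2.000e-04  1.120e-01] -120.8
or [430.9 317.5] 31 [0.8282 0.2092 0.112 ] -125.0
or [189.2 318.3] 58 [ 0.6752 -0.0476  0.112 ] -114.5
or [
[... 356 characters left out ...]
95.9] 29 [ 0.6489 -0.0504  0.097 ] -41.0
or [323.5 318.1] 95 [0.7729 0.0915 0.097 ] -111.7
or [349.3 315.3] 34 [0.7862 0.1221 0.097 ] -16.9
or [363.6 315.8] 68 [0.7966 0.1377 0.097 ] -154.0
or [388.7 315.3] 233 [0.813  0.1661 0.097 ] -125.1
or [417.  314.7] 56 [0.8317 0.1983 0.097 ] -127.1
or [172.6 317.9] 44 [ 0.673  -0.0767  0.097 ] -115.2
or [234.6 319.2] 268 [ 0.7154 -0.0083  0.097 ] -120.8
or [430.9 317.5] 31 [0.8458 0.2126 0.097 ] -125.0
or [189.2 318.3] 58 [ 0.6844 -0.0583  0.097 ] -114.5
or [278.9 319.3] 49 [0.7448 0.041  0.097 ] -122.1
or [299.1 319.6] 53 [0.7587 0.0632 0.097 ] -115.9
or [356.3 318.6] 22 [0.7958 0.1277 0.097 ] -96.1
gr [264.3 232.1] 111 [0.6415 0.0802 0.065 ] -114.0
```

View pics/w1.png

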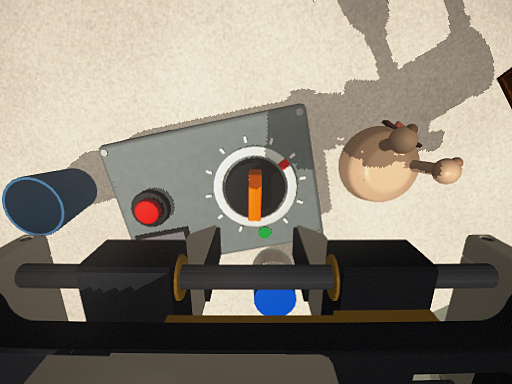

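The wrist view shows the bar at (254,194), aligned with the jaws, the pointer at (284,164) on the 60° mark (ring 1.047, so four clicks are needed), and the green mark at (264,232). All give a dial axis near (0.583, 0.1005).

Emit:
move_arm --deltas '[{"x": -0.01, "y": -0.002, "z": 0.03, "wx": 0, "wy": 0, "wz": 1, "hand": 0.5}, {"x": -0.01, "y": -0.002, "z": 0.07, "wx": 0, "wy": 0, "wz": 1, "hand": 0.5}, {"x": -0.01, "y": -0.002, "z": 0.105, "wx": 0, "wy": 0, "wz": 1, "hand": 0.5}, {"x": -0.01, "y": -0.002, "z": 0.125, "wx": 0, "wy": 0, "wz": 1, "hand": 0.5}, {"x": -0.01, "y": -0.002, "z": 0.136, "wx": 0, "wy": 0, "wz": 1, "hand": 0.5}, {"x": -0.01, "y": -0.002, "z": 0.136, "wx": 0, "wy": 0, "wz": 1, "hand": 0.5}, {"x": -0.01, "y": -0.002, "z": 0.136, "wx": 0, "wy": 0, "wz": 1, "hand": 0.5}]'

```text
time: 2.52
tool_pos: [0.5845, 0.0991, 0.0919]
tool_rot: [3.14, 0.002, 2.588]
contact_force: [0.6, 0.3, 1.0]
opening: 0.046
```

Emit:
move_arm --deltas '[{"x": 0.002, "y": 0.0, "z": 0.004, "wx": 0, "wy": 0, "wz": 0, "hand": 0.4}, {"x": 0.002, "y": 0.0, "z": 0.006, "wx": 0, "wy": 0, "wz": 0, "hand": 0.3}, {"x": 0.002, "y": 0.0, "z": 0.006, "wx": 0, "wy": 0, "wz": 0, "hand": 0}, {"x": 0.002, "y": 0.0, "z": 0.006, "wx": 0, "wy": 0, "wz": 0, "hand": 0}, {"x": 0.002, "y": 0.0, "z": 0.006, "wx": 0, "wy": 0, "wz": 0, "hand": 0}, {"x": 0.002, "y": 0.0, "z": 0.006, "wx": 0, "wy": 0, "wz": 0, "hand": 0}, {"x": 0.002, "y": 0.0, "z": 0.006, "wx": 0, "wy": 0, "wz": 0, "hand": 0}]' --grip_force 20

```text
time: 3.4
tool_pos: [0.5826, 0.1003, 0.0848]
tool_rot: [3.14, 0.0, 2.588]
contact_force: [2.3, 4.8, -1.9]
opening: 0.0138
```

Emit:
move_arm --deltas '[{"x": 0, "y": 0.001, "z": 0.0, "wx": 0, "wy": 0, "wz": 0, "hand": 0}, {"x": 0, "y": 0.001, "z": 0.001, "wx": 0, "wy": 0, "wz": 0, "hand": 0}, {"x": 0, "y": 0.001, "z": 0.001, "wx": 0, "wy": 0, "wz": 0, "hand": 0}, {"x": 0, "y": 0.001, "z": 0.001, "wx": 0, "wy": 0, "wz": 0, "hand": 0}]' --grip_force 40

```text
time: 3.9
tool_pos: [0.5827, 0.1004, 0.0838]
tool_rot: [-3.141, 0.0, 2.588]
contact_force: [-0.6, 0.1, 1.8]
opening: 0.0138
```

Run:
```python
from h import *
s=monitor.observe();print(s["tool_pos"],s["contact_force"],s["torque"],s["opening"])
```

```text
[0.58266829 0.10042424 0.08382873] [-0.58950977  0.14435874  1.81509004] [-0.16135227  0.01990031 -0.00155308] 0.013809557326298265
```

Emit:
move_arm --deltas '[{"x": 0, "y": 0, "z": 0.001, "wx": 0, "wy": 0, "wz": 0, "hand": 0}, {"x": 0, "y": 0, "z": 0.001, "wx": 0, "wy": 0, "wz": 0, "hand": 0}, {"x": 0, "y": 0, "z": 0.001, "wx": 0, "wy": 0, "wz": 0, "hand": 0}]'

```text
time: 4.28
tool_pos: [0.5827, 0.1005, 0.0828]
tool_rot: [-3.141, 0.0, 2.588]
contact_force: [-1.0, -2.6, 3.1]
opening: 0.0139
```

Emit:
move_arm --deltas '[{"x": 0, "y": 0, "z": 0.001, "wx": 0, "wy": 0, "wz": 0, "hand": 0}, {"x": 0, "y": 0, "z": 0.001, "wx": 0, "wy": 0, "wz": 0, "hand": 0}, {"x": 0, "y": 0, "z": 0.001, "wx": 0, "wy": 0, "wz": 0, "hand": 0}]'

```text
time: 4.65
tool_pos: [0.5827, 0.1005, 0.0822]
tool_rot: [-3.141, 0.0, 2.588]
contact_force: [-2.7, -1.9, 6.5]
opening: 0.0139
```

Emit:
move_arm --deltas '[{"x": 0, "y": 0, "z": 0.001, "wx": 0, "wy": 0, "wz": 0, "hand": 0}, {"x": 0, "y": 0, "z": 0.001, "wx": 0, "wy": 0, "wz": 0, "hand": 0}, {"x": 0, "y": 0, "z": 0.001, "wx": 0, "wy": 0, "wz": 0, "hand": 0}]'

```text
time: 5.03
tool_pos: [0.5827, 0.1005, 0.0816]
tool_rot: [-3.141, 0.001, 2.588]
contact_force: [-3.6, -2.6, 10.2]
opening: 0.014
```

Emit:
move_arm --deltas '[{"x": 0, "y": 0, "z": 0.0008, "wx": 0, "wy": 0, "wz": 0, "hand": 0}, {"x": 0, "y": 0, "z": 0.0008, "wx": 0, "wy": 0, "wz": 0, "hand": 0}, {"x": 0, "y": 0, "z": 0.0008, "wx": 0, "wy": 0, "wz": 0, "hand": 0}, {"x": 0, "y": 0, "z": 0.0008, "wx": 0, "wy": 0, "wz": 0, "hand": 0}]'

```text
time: 5.52
tool_pos: [0.5827, 0.1005, 0.0812]
tool_rot: [-3.142, 0.001, 2.588]
contact_force: [-4.9, -2.5, 12.2]
opening: 0.0136
```

Run:
```python
from h import *
s=monitor.observe();print(s["tool_pos"],s["tool_rot"],s["contact_force"],s["torque"],s["opening"])
```

```text
[0.58272429 0.10046467 0.08116818] [-3.14154456e+00  6.96408381e-04  2.58791879e+00] [-4.92933255 -2.52172422 12.20652954] [-0.53733899  0.84929909 -0.00257602] 0.01363589966510511
```

Emit:
move_arm --deltas '[{"x": 0, "y": 0, "z": 0.0001, "wx": 0, "wy": 0, "wz": 4, "hand": 0}, {"x": 0, "y": 0, "z": 0.0001, "wx": 0, "wy": 0, "wz": 8, "hand": 0}, {"x": 0, "y": 0, "z": 0.0001, "wx": 0, "wy": 0, "wz": 12, "hand": 0}, {"x": 0, "y": 0, "z": 0.0001, "wx": 0, "wy": 0, "wz": 16, "hand": 0}, {"x": 0, "y": 0, "z": 0.0001, "wx": 0, "wy": 0, "wz": 20, "hand": 0}, {"x": 0, "y": 0, "z": 0.0001, "wx": 0, "wy": 0, "wz": 25, "hand": 0}, {"x": 0, "y": 0, "z": 0.0001, "wx": 0, "wy": 0, "wz": 30, "hand": 0}, {"x": 0, "y": 0, "z": 0.0001, "wx": 0, "wy": 0, "wz": 30, "hand": 0}]'

```text
time: 6.52
tool_pos: [0.5824, 0.1002, 0.0811]
tool_rot: [-3.141, 0.001, 2.063]
contact_force: [-5.2, -4.8, 13.2]
opening: 0.0135
```

```bash
cat > look.py <<'E'
from h import *
s=monitor.observe();print(s["tool_pos"],s["tool_rot"],s["contact_force"],s["torque"])
for cam in("scene","top","wrist"):
    p=viewer.camera_params(cam);im=viewer.read_camera(cam)
    cv2.imwrite(f"pics/L_{cam}_{s['time']:.1f}.png",cv2.cvtColor(im,cv2.COLOR_RGB2BGR))
    for c in(RED,RED2):
        for ce,a,pts in blobs(im,*c,3):
            q=onz(p,ce,.0715)-[.583,.1005,0]
            r=np.hypot(q[0],q[1])
            if r<.06: print(cam,ce,a,"r",r.round(4),"ring deg",(180-19.6-np.degrees(np.arctan2(q[1],q[0]))).round(1))
E
python3 look.py
```

```text
[0.58244129 0.10019247 0.08105841] [-3.14108624e+00  6.73506177e-04  2.06341939e+00] [-5.24090174 -4.78193769 13.21063588] [-0.75663995  0.96393317 -0.01783577]
wrist [307.9 190.9] 249 r 0.0448 ring deg 90.5
```

Emit:
move_arm --deltas '[{"x": 0, "y": 0, "z": 0, "wx": 0, "wy": 0, "wz": 4, "hand": 0}, {"x": 0, "y": 0, "z": 0, "wx": 0, "wy": 0, "wz": 8, "hand": 0}, {"x": 0, "y": 0, "z": 0, "wx": 0, "wy": 0, "wz": 12, "hand": 0}, {"x": 0, "y": 0, "z": 0, "wx": 0, "wy": 0, "wz": 16, "hand": 0}, {"x": 0, "y": 0, "z": 0, "wx": 0, "wy": 0, "wz": 20, "hand": 0}, {"x": 0, "y": 0, "z": 0, "wx": 0, "wy": 0, "wz": 25, "hand": 0}, {"x": 0, "y": 0, "z": 0, "wx": 0, "wy": 0, "wz": 30, "hand": 0}, {"x": 0, "y": 0, "z": 0, "wx": 0, "wy": 0, "wz": 30, "hand": 0}]'

```text
time: 7.68
tool_pos: [0.5821, 0.1001, 0.081]
tool_rot: [-3.141, 0.001, 1.54]
contact_force: [-5.9, -4.1, 13.5]
opening: 0.0139
```

```bash
python3 look.py
```

```text
[0.58206195 0.10013696 0.08095398] [-3.14057579e+00  9.44939822e-04  1.53977146e+00] [-5.94433697 -4.06257962 13.50544694] [-0.80225925  1.19652815 -0.07994021]
wrist [307.9 191.1] 251 r 0.0447 ring deg 120.2
```

Emit:
move_arm --deltas '[{"x": 0, "y": 0, "z": 0, "wx": 0, "wy": 0, "wz": 4, "hand": 0}, {"x": 0, "y": 0, "z": 0, "wx": 0, "wy": 0, "wz": 8, "hand": 0}, {"x": 0, "y": 0, "z": 0, "wx": 0, "wy": 0, "wz": 12, "hand": 0}, {"x": 0, "y": 0, "z": 0, "wx": 0, "wy": 0, "wz": 16, "hand": 0}, {"x": 0, "y": 0, "z": 0, "wx": 0, "wy": 0, "wz": 20, "hand": 0}, {"x": 0, "y": 0, "z": 0, "wx": 0, "wy": 0, "wz": 25, "hand": 0}, {"x": 0, "y": 0, "z": 0, "wx": 0, "wy": 0, "wz": 30, "hand": 0}, {"x": 0, "y": 0, "z": 0, "wx": 0, "wy": 0, "wz": 30, "hand": 0}]'

```text
time: 8.82
tool_pos: [0.5817, 0.1002, 0.0809]
tool_rot: [-3.141, 0.002, 1.016]
contact_force: [-7.8, -3.3, 13.3]
opening: 0.0138
```

```bash
python3 look.py
```

```text
[0.58171025 0.10023694 0.08090634] [-3.14051347e+00  1.62578707e-03  1.01623736e+00] [-7.84423171 -3.28374466 13.2995967 ] [-0.7716371   1.35545108 -0.05622173]
scene [283.7 212.6] 17 r 0.0438 ring deg 151.7
wrist [308.1 191.2] 250 r 0.0445 ring deg 150.2
```

Emit:
move_arm --deltas '[{"x": 0, "y": 0, "z": 0, "wx": 0, "wy": 0, "wz": 4, "hand": 0}, {"x": 0, "y": 0, "z": 0, "wx": 0, "wy": 0, "wz": 8, "hand": 0}, {"x": 0, "y": 0, "z": 0, "wx": 0, "wy": 0, "wz": 12, "hand": 0}, {"x": 0, "y": 0, "z": 0, "wx": 0, "wy": 0, "wz": 16, "hand": 0}, {"x": 0, "y": 0, "z": 0, "wx": 0, "wy": 0, "wz": 20, "hand": 0}, {"x": 0, "y": 0, "z": 0, "wx": 0, "wy": 0, "wz": 25, "hand": 0}, {"x": 0, "y": 0, "z": 0, "wx": 0, "wy": 0, "wz": 29, "hand": 0}, {"x": 0, "y": 0, "z": 0, "wx": 0, "wy": 0, "wz": 30, "hand": 0}]'

```text
time: 9.98
tool_pos: [0.5814, 0.1005, 0.0809]
tool_rot: [-3.141, 0.002, 0.492]
contact_force: [-8.6, -3.9, 14.8]
opening: 0.0135
```

```bash
python3 look.py
```

```text
[0.58144894 0.10050388 0.08085641] [-3.14087060e+00  2.24586836e-03  4.92395041e-01] [-8.56900191 -3.90840987 14.79671924] [-0.58619585  1.52744891  0.00222389]
scene [272.9 211.2] 18 r 0.0441 ring deg 181.9
wrist [308.1 191.3] 250 r 0.0443 ring deg 180.2
```

Ring at 180°. Next: lift slowly while still gripping until the dial is up, open, then rise.

Emit:
move_arm --deltas '[{"x": 0, "y": 0, "z": -0.0015, "wx": 0, "wy": 0, "wz": 0, "hand": 0}, {"x": 0, "y": 0, "z": -0.003, "wx": 0, "wy": 0, "wz": 0, "hand": 0}, {"x": 0, "y": 0, "z": -0.004, "wx": 0, "wy": 0, "wz": 0, "hand": 0}, {"x": 0, "y": 0, "z": -0.005, "wx": 0, "wy": 0, "wz": 0, "hand": 0}, {"x": 0, "y": 0, "z": -0.005, "wx": 0, "wy": 0, "wz": 0, "hand": 0}, {"x": 0, "y": 0, "z": -0.005, "wx": 0, "wy": 0, "wz": 0, "hand": 0.2}, {"x": 0, "y": 0, "z": -0.005, "wx": 0, "wy": 0, "wz": 0, "hand": 0.4}, {"x": 0, "y": 0, "z": -0.005, "wx": 0, "wy": 0, "wz": 0, "hand": 0.45}]'

```text
time: 11.12
tool_pos: [0.583, 0.1009, 0.0848]
tool_rot: [-3.142, -0.001, 0.493]
contact_force: [-0.3, 0.0, -0.0]
opening: 0.034
```

Emit:
move_arm --deltas '[{"x": 0, "y": 0, "z": -0.02, "wx": 0, "wy": 0, "wz": 0, "hand": 0.45}, {"x": 0, "y": 0, "z": -0.06, "wx": 0, "wy": 0, "wz": 0, "hand": 0.45}, {"x": 0, "y": 0, "z": -0.1, "wx": 0, "wy": 0, "wz": 0, "hand": 0.3}, {"x": 0, "y": 0, "z": -0.12, "wx": 0, "wy": 0, "wz": 0, "hand": 0}, {"x": 0, "y": 0, "z": -0.12, "wx": 0, "wy": 0, "wz": 0, "hand": 0}, {"x": 0, "y": 0, "z": -0.12, "wx": 0, "wy": 0, "wz": 0, "hand": 0}]'

```text
time: 11.88
tool_pos: [0.5822, 0.1007, 0.2036]
tool_rot: [-3.141, 0.002, 0.493]
contact_force: [-0.8, -0.3, -0.8]
opening: 0.0056
```

```bash
python3 look.py
python3 - <<'E'
from h import *
p=viewer.camera_params("wrist");im=viewer.read_camera("wrist")
cv2.imwrite("pics/w2.png",cv2.cvtColor(im,cv2.COLOR_RGB2BGR))
for ce,a,pts in blobs(im,*RED,100): print(ce,a,onz(p,ce,.087))
E
```

```text
[0.58217743 0.10073144 0.20358884] [-3.14068940e+00  1.58577794e-03  4.93436305e-01] [-0.79052551 -0.27713331 -0.84914972] [-0.07030788  0.13821385 -0.03134881]
scene [273.  211.1] 19 r 0.0438 ring deg 181.8
wrist [287.1 158.7] 87 r 0.0443 ring deg 179.7
```

View pics/w2.png

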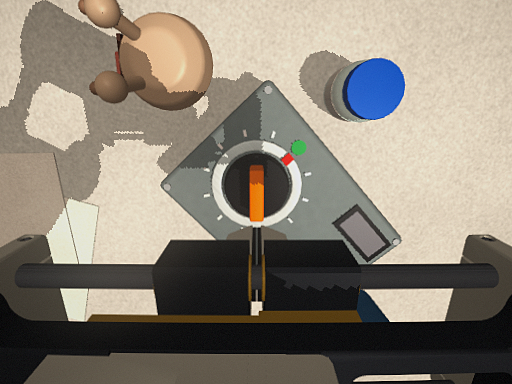

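The pointer stands at the green mark: red at (288,159), green at (298,147). The dial is released. Next I move over to the button.

Emit:
move_arm --deltas '[{"x": -0.03, "y": 0.027, "z": 0, "wx": 0, "wy": 0, "wz": 0, "hand": 0}, {"x": -0.06, "y": 0.055, "z": 0, "wx": 0, "wy": 0, "wz": 0, "hand": 0}, {"x": -0.085, "y": 0.077, "z": 0, "wx": 0, "wy": 0, "wz": 0, "hand": 0}, {"x": -0.096, "y": 0.0875, "z": 0.01, "wx": 0, "wy": 0, "wz": 0, "hand": 0}, {"x": -0.096, "y": 0.0875, "z": 0.05, "wx": 0, "wy": 0, "wz": 0, "hand": 0}, {"x": -0.096, "y": 0.0875, "z": 0.09, "wx": 0, "wy": 0, "wz": 0, "hand": 0}, {"x": -0.096, "y": 0.0875, "z": 0.107, "wx": 0, "wy": 0, "wz": 0, "hand": 0}, {"x": -0.096, "y": 0.0875, "z": 0.107, "wx": 0, "wy": 0, "wz": 0, "hand": 0}]'

```text
time: 13.08
tool_pos: [0.5385, -0.0211, 0.0957]
tool_rot: [-3.139, 0.003, 0.494]
contact_force: [0.3, -0.9, 1.2]
opening: 0.0009
```

Emit:
move_arm --deltas '[{"x": 0, "y": 0, "z": 0.003, "wx": 0, "wy": 0, "wz": 0, "hand": 0}, {"x": 0, "y": 0, "z": 0.006, "wx": 0, "wy": 0, "wz": 0, "hand": 0}, {"x": 0, "y": 0, "z": 0.009, "wx": 0, "wy": 0, "wz": 0, "hand": 0}, {"x": 0, "y": 0, "z": 0.011, "wx": 0, "wy": 0, "wz": 0, "hand": 0}, {"x": 0, "y": 0, "z": 0.011, "wx": 0, "wy": 0, "wz": 0, "hand": 0}]'

```text
time: 13.7
tool_pos: [0.5397, -0.0218, 0.0869]
tool_rot: [3.142, -0.0, 0.493]
contact_force: [0.1, 0.2, 1.4]
opening: 0.0006
```

Contact is at the expected height of 0.087. Pressing on, with a look at the bottom of travel.

Emit:
move_arm --deltas '[{"x": 0, "y": 0, "z": 0.002, "wx": 0, "wy": 0, "wz": 0, "hand": 0}, {"x": 0, "y": 0, "z": 0.004, "wx": 0, "wy": 0, "wz": 0, "hand": 0}, {"x": 0, "y": 0, "z": 0.006, "wx": 0, "wy": 0, "wz": 0, "hand": 0}, {"x": 0, "y": 0, "z": 0.007, "wx": 0, "wy": 0, "wz": 0, "hand": 0}, {"x": 0, "y": 0, "z": 0.007, "wx": 0, "wy": 0, "wz": 0, "hand": 0}]'

```text
time: 14.32
tool_pos: [0.5399, -0.0218, 0.0811]
tool_rot: [3.141, -0.001, 0.494]
contact_force: [-3.4, 0.9, 12.8]
opening: 0.0006
```

Emit:
move_arm --deltas '[{"x": 0, "y": 0, "z": 0.001, "wx": 0, "wy": 0, "wz": 0, "hand": 0}, {"x": 0, "y": 0, "z": 0.002, "wx": 0, "wy": 0, "wz": 0, "hand": 0}, {"x": 0, "y": 0, "z": 0.002, "wx": 0, "wy": 0, "wz": 0, "hand": 0}]'

```text
time: 14.7
tool_pos: [0.54, -0.0218, 0.0808]
tool_rot: [3.14, -0.002, 0.494]
contact_force: [-9.2, 0.3, 27.5]
opening: 0.0006
```

Bottomed hard at 6 mm of travel. Releasing and retreating.

Emit:
move_arm --deltas '[{"x": 0, "y": 0, "z": -0.004, "wx": 0, "wy": 0, "wz": 0, "hand": 0}, {"x": 0, "y": 0, "z": -0.01, "wx": 0, "wy": 0, "wz": 0, "hand": 0}, {"x": 0, "y": 0, "z": -0.03, "wx": 0, "wy": 0, "wz": 0, "hand": 0}, {"x": 0, "y": 0, "z": -0.08, "wx": 0, "wy": 0, "wz": 0, "hand": 0}, {"x": 0, "y": 0, "z": -0.12, "wx": 0, "wy": 0, "wz": 0, "hand": 0}, {"x": -0.06, "y": 0, "z": -0.13, "wx": 0, "wy": 0, "wz": 0, "hand": 0}, {"x": -0.1, "y": 0, "z": -0.13, "wx": 0, "wy": 0, "wz": 0, "hand": 0}, {"x": -0.1, "y": 0, "z": -0.13, "wx": 0, "wy": 0, "wz": 0, "hand": 0}]'

```text
time: 15.7
tool_pos: [0.4497, -0.0699, 0.2079]
tool_rot: [-3.141, 0.001, 0.491]
contact_force: [0.5, 0.5, 0.3]
opening: 0.0007
```

```bash
python3 look.py; ls pics
python3 - <<'E'
import cv2,glob
f=sorted(glob.glob("pics/L_scene*"),key=lambda n:float(n[:-4].split('_')[2]))[-1]
im=cv2.imread(f)[120:290,120:420];cv2.imwrite("pics/fin.png",cv2.resize(im,None,fx=2.5,fy=2.5))
E
```

```text
[ 0.4496829  -0.06989301  0.20787348] [-3.14111700e+00  7.41448256e-04  4.91244783e-01] [0.50587513 0.53902354 0.30557719] [-0.08959479  0.14392683  0.05048335]
scene [273.  211.1] 19 r 0.0438 ring deg 181.8
top [233.  192.8] 8 r 0.0437 ring deg 179.4
L_scene_10.0.png
L_scene_11.9.png
L_scene_15.7.png
L_scene_6.5.png
L_scene_7.7.png
L_scene_8.8.png
L_top_10.0.png
L_top_11.9.png
L_top_15.7.png
L_top_6.5.png
L_top_7.7.png
L_top_8.8.png
L_wrist_10.0.png
L_wrist_11.9.png
L_wrist_15.7.png
L_wrist_6.5.png
L_wrist_7.7.png
L_wrist_8.8.png
a.png
b.png
w1.png
w2.png
```

View pics/fin.png

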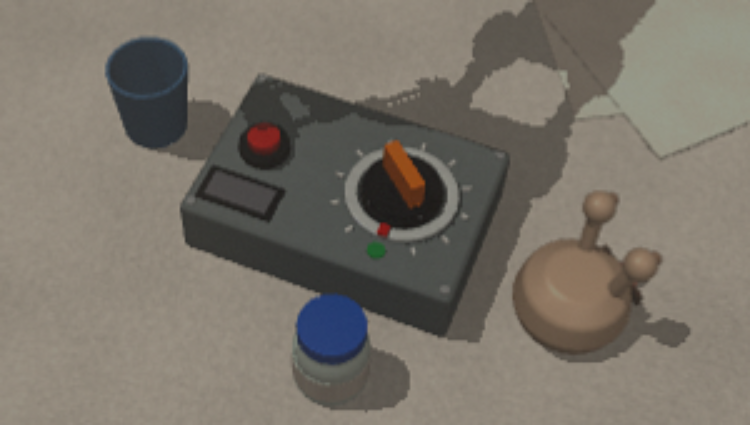

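The final scene crop shows the pointer (384,230) at the green mark (376,250), the button (264,138) up, and the cup, jar and snail standing where they were.

```bash
python3 -c "
from cell import robot
print(robot.hand_in())"
```

```text
the job is handed in; nothing more can be done
None
```

The kiln is set and the job is handed in at about 16 s of robot time.

- **Dial:** I pinched it and pressed until the clutch bit, reading 12–15 N at the hand. I then turned it 120° clockwise, and the ring went from 60° to 180° in four clicks, checked after each one.
- **Release and start:** I let the dial come up. Only then did I press the start button through its 6 mm of travel to the hard stop, at 27 N at most, and let go.
- **Last checks:** The ring reads 179.4° from the top camera and 181.8° from the scene camera, within calibration error, so the pointer is at green. The button looks up, the snail, jar and cup look unmoved by eye, and the arm is clear of everything.
- **Not fully settled:** While turning, a sideways force on the tool grew to about 9 N, and it vanished on release. Forces were read only at the end of each move, so brief peaks in between were not seen. That the dial is up rests on the zero force at release and the picture, since I did not measure its height.

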